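# Slide the cream jar along the bench rail into its spring clip

### The arm

A 6-joint arm with a two-finger parallel gripper is mounted at the origin on the work surface. World frame = base frame: x ahead of the robot, y to its left, z up, the work surface at z = 0. Lengths are in m, angles in rad, forces in N, time in s.
With the tool pointing down it reaches from about 0.3 to 0.85 m from the base axis. Payload 4.2 kg.
Tool frame: the origin (TCP) lies between the finger pads; the fingertips stand 19 mm ahead of it and the grasp point (between the pads) is the TCP; y points along the fingers, z is the direction in which the jaws open and shut, and the axes are right-handed (so a half turn about y gives the same grasp; the last joint's range is limited). The gripper opens to 91 mm and grips with 3 to 60 N. Pads are 32 mm wide; open, the fingers measure 118 mm over their backs; the gripper's body (76 mm by 178 mm) begins 60 mm behind the grasp point.
Start: joints at [-1.356, 0.32, 1.565, -0, 1.257, -0.02], TCP at [0.134, -0.559, 0.233] pointing down, gripper open.
Joint ranges: [-3.11, 3.11], [-0.84, 2.01], [0.21, 2.61], [-1.34, 4.49], [0.05, 2.63], [-2.56, 2.56]. Speed limits (rad/s): [2.57, 2.57, 3.14, 3.14, 3.14, 3.14].

### API

Orientations are given as a unit quaternion [w, x, y, z].
In Python, from station import ctrl gives the robot as it stands.
- The arm moves only by the tool apply_moves, never from a script. Its argument "commands" is a list of rows, each a list of 6 numbers: the shift along the tool's x, y, z in m, then the turn, a rotation vector about the tool's x, y, z in degrees. A call has 1 to 5 rows; each row is the pose to reach, as a shift and turn from the pose commanded when the call began, along the tool's axes at that moment; what a row does not reach only later rows make up. A row lasts 1/8 s, in which the tool goes at most 62.5 mm and 10.7 degrees, less where a joint would pass 70% of its speed; a pose out of reach is approached as far as the arm can. A call with a gripper value outside its range is refused whole. "claw" is the closure, from 0 (fully open) to 1 (shut), set as the call begins (left out, the last holds). The fingers move at their own pace and stop on an object; "grip_force" is the grip in N (left out, the last holds). Time passes only in rows, so rows that repeat a pose let the fingers close. It gives the time, the measured TCP pose, the force and the opening at its end, in the units of the state.
- ctrl.state(): the state, without advancing time (a new reading comes with each control period).
- ctrl.camera(name): name is "scene" or "top" or "wrist"; returns (picture, depth): 480x640x3 uint8, blue, green, red; 480x640 float32, m along the optical axis (not along the pixel's ray), 0 where there is no reading.
- ctrl.get_calibration(name): a dict with "fov_y" (degrees; the focal length in pixels is half the picture's height over the tangent of half this angle, whatever the lens; pixels are square), "cx", "cy" (the principal point, pixels), "cam_to_world" (4x4, takes a point from camera to world coordinates); the wrist camera has in their place "T_tool_cam" (4x4, takes a point from camera to tool coordinates, whose origin is the TCP and whose axes are the tool frame's). Camera axes: x right, y up, looking along -z (the intrinsics and any distortion apply to the point x, -y, -z); pixel columns grow to the right and rows downward; lengths in m; the calibration is good to about 2 mm. The wrist camera is an equidistant fisheye: a pixel r from the principal point sees the ray r / f radians off the axis. A picture is of the moment at which its call begins: read the wrist's pose just before it. get_calibration takes no time and is no camera call.
- ctrl.finish_job(): hands the job in, once; it reports no verdict.
The state is a dict: "clock": time; "joints": joint angles; "joint_velocities": joint speeds; "joint_torque": joint torques, N m; "eef_pos": TCP position; "tool_rot": TCP orientation; "force": force on the tool from outside, world axes, zero at the start; "ft_torque": the same for the moment, N m; "width": finger opening in m.
Only numpy, scipy, OpenCV 4.12 (cv2) and the standard library are available. Lean on these libraries where they do the work, as an engineer would, in place of code of your own. Each camera call takes 0.05 s, during which the arm holds its last target.

### The job

Put the wide amber glass jar of leather cream away in its spring clip at the far end of the bench rail: bring it up against the rail where it stands, then slide it upright along the rail, keeping it against the rail all the way, and push it on past the sprung arm until it is home against the rubber bumper, with the arm closed in behind it. It is glass, so be gentle and do not force it; leave it standing there and do not disturb the polish tin, the shoe last or the brush.

Things in the scene. Friction and masses are not known exactly. Their poses are not given: they have to be found in the camera images.
- jar: squat amber glass jar, paper band, flat black lid; 96 mm in diameter (too wide to grip), 62 mm tall, straight sides, 0.35 to 0.65 kg. Origin at the centre of its underside, z up. Starts standing free near the rail's open end (rail y -130 to -170 mm), its side 25 to 55 mm short of the rail. Friction coefficient on bench and metal 0.3 to 0.4: it takes 1 to 2.6 N to slide it over the bench.
- rail: straight aluminium-faced beech rail fixed on the bench, 500 mm long, 32 mm high, 30 mm thick. Origin at the foot of its flat jar-side face, halfway along. x points from the face into the rail (the jar is on the -x side and touches the rail when its origin is at x = -48 mm); y runs along the face towards the clip end; z up. Jar and clip carriage both lie on the -x side.
- clip_range (a point): a point on the rail's face, 105 mm along y from its origin: the middle of the stretch where the clip carriage may be clamped. The carriage is not measured and is elsewhere each time: the seated jar's origin lies at y = 70 to 140 mm in the rail's frame, to be felt or seen. It is an aluminium stop block across the jar's path with a black thumbscrew; block and sprung arm reach 120 mm off the face.
- clip_far (a point): a point on the rail's face, 140 mm along y from its origin: beside the seated jar's origin if the carriage is clamped at its furthest. The black rubber bumper on the stop block faces the coming jar, 40 mm wide, 11 to 33 mm above the bench; it gives 4 mm at 2.5 N/mm, then it is hard. Block and arm are 37 mm tall, 51 mm at the thumbscrew over the rail.
- clip (a joint): angle (rad) of the clip's sprung steel arm opposite the rail: 0 free, growing as it is pushed away from the rail. The jar meets its flared mouth some 65 mm before home; it opens to 0.13 to 0.15 as the jar's widest part passes its nose 30 mm before home, and closes in behind it to 0.05 as the jar meets the bumper, 0.02 with the bumper fully pressed. It does not draw the jar in. Passing it takes 5 to 12 N.
- polish_tin: closed flat round polish tin, red lid, 74 mm in diameter, 24 mm tall, standing loose on the bench off the rail's open end, about 135 to 165 mm off the face and 280 to 305 mm back along y from the rail's origin. Origin at the centre of its underside. Not to be disturbed.
- last: wooden shoe last, 240 mm long (along its x), 70 mm wide, 74 mm tall, lying loose on the bench on the robot's side of the clip end, about 190 to 215 mm off the rail's face. Origin on the bench under its middle. Not to be disturbed.
- brush: shoe brush, 150 x 45 mm, 40 mm tall, standing on its bristles behind the rail. Origin on the bench under its middle, x along its length. Not to be disturbed.
There are look-alikes about, which are no part of the job. Several things look just like the jar: the one meant starts farthest from the robot's base.

How it is judged:
By the outcome, as a careful person would: the job done as asked, in the order asked, and still so for the second after the job is handed in, with the robot touching nothing.
It also fails if it takes over 64 s, if anything falls off the work surface, if the arm or the gripper's body presses on something with over 40 N, if the wrist force passes 120 N, or if a joint passes its speed limit or range.

## Working session

There is one attempt and no reset: what is moved stays moved. The work goes in short steps, Python scripts to look and compute and a tool call to move; the robot and the scene stay as the last step left them, time stands still between calls to the robot, and variables do not carry over. Pictures are saved under pics/ and viewed, and the job is handed in when it is done.

Besides the shell and the picture viewer there is one more tool, called after "Request:" as name(argument=value, ...) on one line, values as JSON. apply_moves: Moves the arm, as the interface text tells. Its arguments: {"type":"object","properties":{"commands":{"type":"array"},"claw":{"type":"number"},"grip_force":{"type":"number"}},"required":["commands"]}

```bash
mkdir -p pics; ls; python3 - <<'E'
from station import ctrl
import cv2
for n in ["scene","top","wrist"]:
    s=ctrl.state()
    p,d=ctrl.camera(n); cv2.imwrite(f"pics/{n}0.png",p)
    import numpy as np; np.save(f"pics/{n}0.npy",d)
    print(n,{k:(np.round(v,4).tolist()) for k,v in ctrl.get_calibration(n).items()})
print(s)
E
```

```text
pics
scene {'fov_y': 54.7817, 'cx': 318.3784, 'cy': 238.3362, 'cam_to_world': [[0.151, -0.8408, 0.5198, 1.0656], [0.9885, 0.1318, -0.074, -0.1829], [-0.0063, 0.525, 0.8511, 0.8814], [0.0, 0.0, 0.0, 1.0]]}
top {'fov_y': 46.4894, 'cx': 306.226, 'cy': 243.9819, 'cam_to_world': [[-0.0185, 0.9878, -0.1544, 0.4006], [-0.9998, -0.0182, 0.003, -0.0989], [0.0001, 0.1545, 0.988, 1.0366], [0.0, 0.0, 0.0, 1.0]]}
wrist {'fov_y': 65.7065, 'cx': 314.6486, 'cy': 240.2433, 'T_tool_cam': [[0.0001, -0.9594, -0.2819, -0.0788], [-0.0013, 0.2819, -0.9594, -0.1514], [1.0, 0.0004, -0.0012, 0.0006], [0.0, 0.0, 0.0, 1.0]]}
{'clock': 0.1, 'joints': array([-1.35597962e+00,  3.20246738e-01,  1.56555587e+00, -8.19746431e-06,
        1.25740549e+00, -1.99826807e-02]), 'joint_velocities': array([ 0.00166028, -0.00090909, -0.00356566,  0.00245476, -0.00010511,
        0.00196297]), 'joint_torque': array([-1.40185680e-04, -4.13332772e+01, -2.32510722e+01,  7.28474488e-02,
        4.21892689e-02, -4.57179613e-05]), 'eef_pos': array([ 0.13369023, -0.55880667,  0.23219401]), 'tool_rot': array([ 0.08276612, -0.08288271,  0.7028073 , -0.70167096]), 'force': array([ 0.74419465,  0.15672829, -0.74574903]), 'ft_torque': array([ 0.0410216 , -0.01320858,  0.00213654]), 'width': 0.09128003331067294}
```

View pics/scene0.png

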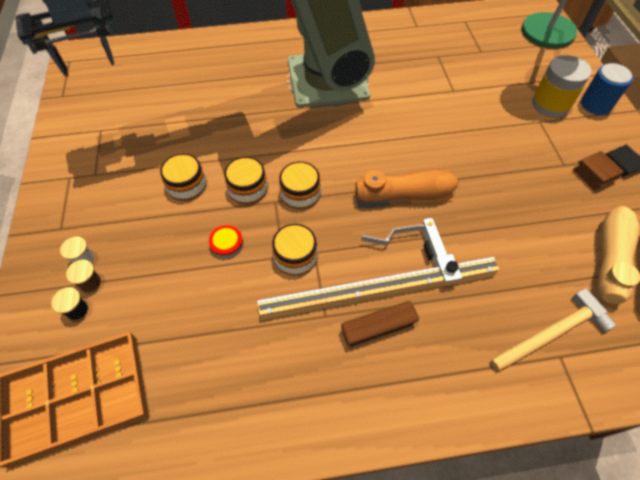

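View pics/top0.png

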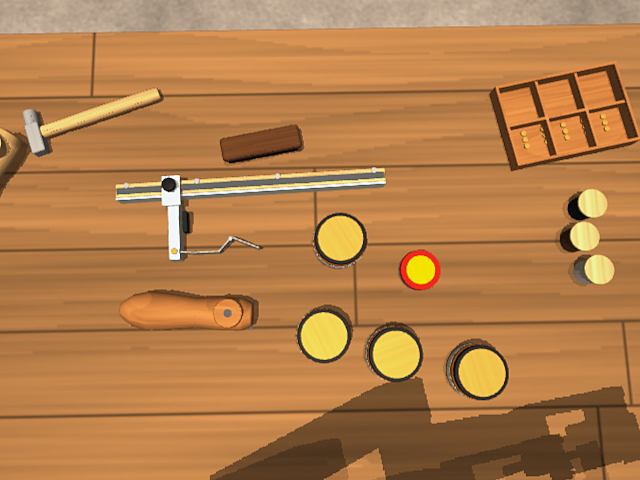

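View pics/wrist0.png

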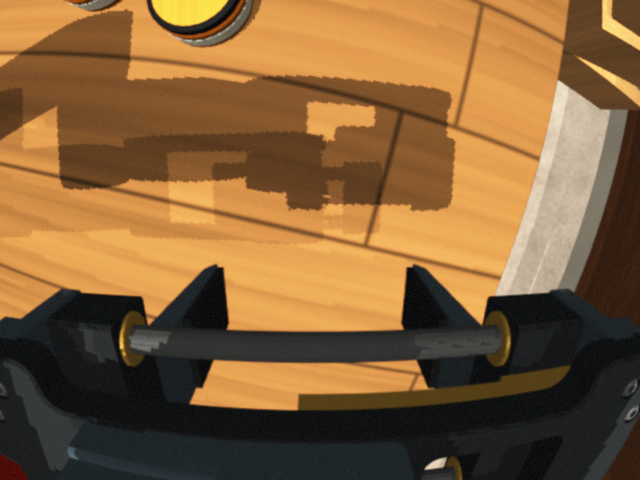

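The scene view shows four jars, at pixels (183,174), (246,178), (300,184) and (295,247). In the top view they are at (480,371), (395,353), (324,334) and (340,239). The one at top (340,239), next to the rail, is farthest from the base, so it is my pick. The tin is at (420,270), the clip block at (174,225), and the arm tip at (260,247). I'll measure these next and check the choice in a crop.

```bash
cat > h.py <<'E'
import numpy as np, cv2
from station import ctrl
def pts(name,d):
    c=ctrl.get_calibration(name); f=240/np.tan(np.radians(c['fov_y'])/2)
    v,u=np.mgrid[0:480,0:640].astype(float)
    X=np.stack([(u-c['cx'])/f*d,-(v-c['cy'])/f*d,-d,np.ones_like(d)],-1)
    return (X@np.array(c['cam_to_world']).T)[...,:3]
def ray(name,uv,z):
    c=ctrl.get_calibration(name); f=240/np.tan(np.radians(c['fov_y'])/2)
    uv=np.atleast_2d(uv).astype(float)
    r=np.stack([(uv[:,0]-c['cx'])/f,-(uv[:,1]-c['cy'])/f,-np.ones(len(uv))],-1)
    T=np.array(c['cam_to_world']); r=r@T[:3,:3].T
    return T[:3,3]+r*((z-T[2,3])/r[:,2])[:,None]
E
python3 - <<'E'
from h import *
p=cv2.imread('pics/top0.png'); d=np.load('pics/top0.npy')
P=pts('top',d); z=P[...,2]
print('table z',np.median(z[300:320,420:560]))
# jars: lid height
m=((z>.052)&(z<.072)&(d>0)).astype(np.uint8)
n,l,st,ce=cv2.connectedComponentsWithStats(m)
for i in range(1,n):
    if st[i,4]>300:
        q=P[l==i]; cs,_=cv2.findContours((l==i).astype(np.uint8),0,1)
        (u,v),r=cv2.minEnclosingCircle(cs[0]); c=ray('top',[(u,v)],.062)[0]
        print('h60',ce[i].round(1),st[i,4],q.mean(0).round(4),np.ptp(q,axis=0).round(3),c.round(4),'dist',np.hypot(*c[:2]).round(3))
m=((z>.024)&(z<.036)&(d>0)).astype(np.uint8); m[230:]=0;m[:,:100]=0;m[:,400:]=0
cv2.imwrite('pics/m.png',np.hstack([m*255])) 
# rail: face edge per column (lowest row with z~.032) for columns right of the block
es=[];et=[]
for u in list(range(122,155))+list(range(200,382)):
    vs=[v for v in range(160,215) if abs(z[v,u]-.032)<.006 and d[v,u]>0]
    if vs: es.append((u,max(vs)+.5)); et.append((u,min(vs)-.5))
E_=ray('top',es,.032); T_=ray('top',et,.032)
for Q in(E_,T_):
    a,b=np.polyfit(Q[:,1],Q[:,0],1); r=Q[:,0]-a*Q[:,1]-b
    k=abs(r)<.003; a,b=np.polyfit(Q[k,1],Q[k,0],1)
    print('rail x=a*y+b',a,b,k.sum(),len(k),np.abs(r[k]).max(), 'yrange',Q[:,1].min(),Q[:,1].max())
print('ends',ray('top',[(116,193),(385,178)],.032))
cv2.imwrite('pics/crop.png',cv2.resize(p[150:290,100:450],None,fx=2.28,fy=2.28,interpolation=cv2.INTER_CUBIC))
E
```

```text
table z -0.0005807032937521495
h60 [592.4 202. ] 479 [ 0.6213 -0.6186  0.054 ] [0.05  0.052 0.006] [ 0.6194 -0.6146  0.062 ] dist 0.873
h60 [340.3 237.7] 2127 [ 0.5632 -0.1622  0.0619] [0.092 0.091 0.015] [ 0.5627 -0.1621  0.062 ] dist 0.586
h60 [584.5 235.2] 477 [ 0.5609 -0.5986  0.054 ] [0.049 0.053 0.007] [ 0.5596 -0.5943  0.062 ] dist 0.816
h60 [598.7 268.4] 531 [ 0.501  -0.6181  0.0539] [0.052 0.051 0.006] [ 0.4991 -0.6133  0.062 ] dist 0.791
h60 [169.1 310.3] 2665 [0.441 0.138 0.062] [0.063 0.191 0.02 ] [0.45   0.1279 0.062 ] dist 0.468
h60 [323.8 335.1] 2282 [ 0.3938 -0.1292  0.0621] [0.092 0.092 0.012] [ 0.3938 -0.1292  0.062 ] dist 0.414
h60 [395.6 353.5] 2337 [ 0.3603 -0.2513  0.0619] [0.091 0.092 0.016] [ 0.3603 -0.2512  0.062 ] dist 0.439
h60 [481.  371.7] 2405 [ 0.3273 -0.3957  0.0617] [0.092 0.092 0.015] [ 0.328  -0.3966  0.062 ] dist 0.515
rail x=a*y+b -0.046181490088364904 0.6577656516282565 215 215 0.002570780106595727 yrange -0.24239142447226117 0.23594197449881793
rail x=a*y+b -0.045419454143474064 0.6887617293279248 197 215 0.00299090284335346 yrange -0.24358979933000158 0.2369274822557672
ends [[ 0.6593312   0.24741446  0.032     ]
 [ 0.67872441 -0.25021686  0.032     ]]
```

View pics/crop.png

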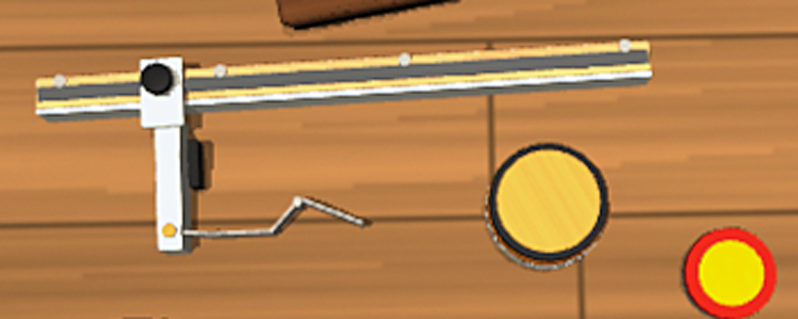

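View pics/m.png

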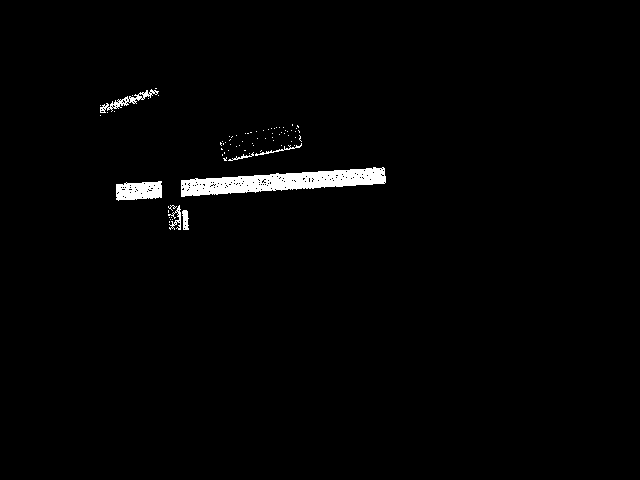

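The crop confirms the target jar at top (340,239) beside the rail, the tin well to its right, and the bumper at about (186,220). The arm's nose is at about (232,239). Next I'll get these in the rail frame.

```bash
cat >> h.py <<'E'
from scipy.spatial.transform import Rotation as R
A=np.arctan(.0460); RX=np.array([np.cos(A),np.sin(A)]); RY=np.array([-np.sin(A),np.cos(A)])
O=np.array([.6578,-.0014])
def w2r(p): p=np.atleast_2d(p)[:,:2]-O; return np.stack([p@RX,p@RY],-1)
def r2w(x,y): return O+x*RX+y*RY
def pose():
    s=ctrl.state(); q=s['tool_rot']; return np.array(s['eef_pos']),R.from_quat([q[1],q[2],q[3],q[0]]),s
def rel(x,y,z,phi,p=None,r=None):
    """rail coords TCP target (m), push dir phi deg from rail +y toward rail +x as tool x (down tool). prints row"""
    if p is None: p,r,_=pose()
    d=np.sin(np.radians(phi))*RX+np.cos(np.radians(phi))*RY; d=np.r_[d,0]
    Y=np.array([0,0,-1.]); t=R.from_matrix(np.stack([d,Y,np.cross(d,Y)],1))
    w=np.r_[r2w(x,y),z]
    return np.r_[(r.inv().apply(w-p))*1000,np.degrees((r.inv()*t).as_rotvec())].round(1)
E
python3 - <<'E'
from h import *
d=np.load('pics/top0.npy');p=cv2.imread('pics/top0.png');P=pts('top',d)
print('ends',w2r(ray('top',[(116,193),(385,178)],.032)).round(4))
print('jar',w2r([[.563,-.1622]]).round(4))
h=cv2.cvtColor(p,cv2.COLOR_BGR2HSV)
m=cv2.inRange(h,(0,180,150),(12,255,255)); m[:230]=0;m[300:]=0;m[:,:390]=0;m[:,450:]=0
(u,v),r=cv2.minEnclosingCircle(cv2.findNonZero(m)); print('tin',u,v,w2r(ray('top',[(u,v)],.024)).round(4))
# bumper: dark px
roi=p[205:240,180:196]; b=(roi.max(2)<70); ys,xs=np.nonzero(b); print('dark',xs.min()+180,xs.max()+180,ys.min()+205,ys.max()+205)
for row in (212,218,224): print(row,[(u,p[row,u].max(),round(1000*P[row,u,2]),w2r([P[row,u]])[0].round(3).tolist()) for u in range(180,195)])
for nm,uv in dict(nose=(232,238.5),tip=(261,247),pivot=(174,251)).items(): print(nm,w2r(ray('top',[uv],.03)).round(4))
m=(P[...,2]>.004)&(d>0); m[:200]=0
q=w2r(P[m]); 
lm=(P[...,2]>.03)&(d>0); lm[:280]=0;lm[:,260:]=0;lm[340:]=0
q=w2r(P[lm]);print('last',q.min(0),q.max(0))
pp,r,s=pose(); print('tool axes in world\n',r.as_matrix().round(3)); 
E
```

```text
ends [[ 0.013   0.2485]
 [ 0.0095 -0.2495]]
jar [[-0.1021 -0.1563]]
tin 420.2930908203125 269.39654541015625 [[-0.1636 -0.3002]]
dark 180 189 211 239
212 [(180, np.uint8(82), 27, [-0.029, 0.133]), (181, np.uint8(81), 18, [-0.027, 0.133]), (182, np.uint8(49), 33, [-0.031, 0.128]), (183, np.uint8(43), 33, [-0.031, 0.126]), (184, np.uint8(44), 35, [-0.032, 0.124]), (185, np.uint8(44), 34, [-0.031, 0.122]), (186, np.uint8(32), 33, [-0.031, 0.12]), (187, np.uint8(40), 30, [-0.031, 0.119]), (188, np.uint8(85), 21, [-0.029, 0.119]), (189, np.uint8(105), -4, [-0.023, 0.122]), (190, np.uint8(99), -2, [-0.024, 0.12]), (191, np.uint8(96), -2, [-0.024, 0.118]), (192, np.uint8(111), -2, [-0.024, 0.116]), (193, np.uint8(163), 0, [-0.025, 0.114]), (194, np.uint8(190), -1, [-0.025, 0.112])]
218 [(180, np.uint8(80), 27, [-0.041, 0.133]), (181, np.uint8(83), 13, [-0.038, 0.134]), (182, np.uint8(49), 8, [-0.037, 0.133]), (183, np.uint8(45), 31, [-0.042, 0.127]), (184, np.uint8(45), 32, [-0.042, 0.125]), (185, np.uint8(48), 35, [-0.043, 0.122]), (186, np.uint8(39), 32, [-0.042, 0.121]), (187, np.uint8(9
[... 478 characters left out ...]
053, 0.127]), (184, np.uint8(49), 31, [-0.053, 0.125]), (185, np.uint8(46), 35, [-0.054, 0.123]), (186, np.uint8(41), 33, [-0.054, 0.121]), (187, np.uint8(15), 29, [-0.053, 0.12]), (188, np.uint8(17), 24, [-0.052, 0.119]), (189, np.uint8(59), 13, [-0.05, 0.12]), (190, np.uint8(104), 0, [-0.047, 0.12]), (191, np.uint8(124), -1, [-0.047, 0.119]), (192, np.uint8(135), -2, [-0.047, 0.117]), (193, np.uint8(192), -2, [-0.047, 0.115]), (194, np.uint8(218), -2, [-0.048, 0.113])]
nose [[-0.0855  0.0388]]
tip [[-0.1046 -0.0132]]
pivot [[-0.1018  0.1451]]
last [-0.25017045  0.00578165] [-0.17258446  0.24035656]
tool axes in world
 [[-0.973 -0.     0.233]
 [-0.233  0.001 -0.973]
 [ 0.    -1.    -0.001]]
```

```bash
python3 - <<'E'
from h import *
print(w2r([[.3938,-.1292],[.3603,-.2513]]).round(3))
print(rel(-.182,-.156,.2,-90)); print(pose()[0])
E
```

```text
[[-0.27  -0.116]
 [-0.309 -0.236]]
[-4.314e+02  3.270e+01 -3.011e+02  1.000e-01  1.080e+01  0.000e+00]
[ 0.13369009 -0.55888364  0.23232597]
```

Request:
apply_moves(commands=[[-0.043,0.0033,-0.03,0,1.1,0],[-0.086,0.0066,-0.06,0,2.2,0],[-0.129,0.01,-0.09,0,3.2,0],[-0.172,0.013,-0.12,0,4.3,0],[-0.215,0.016,-0.15,0,5.4,0]], claw=0.45)

```text
clock: 0.78
eef_pos: [0.3088, -0.3619, 0.2167]
tool_rot: [0.049, -0.049, 0.705, -0.705]
force: [0.6, -0.3, 0.2]
width: 0.0504
```

```bash
python3 -c "
from h import *
print(rel(-.182,-.156,.2,-90)); print(pose()[0])"
```

```text
[-200.    16.8 -170.1    0.     5.4   -0. ]
[ 0.30882012 -0.36188791  0.21673801]
```

Request:
apply_moves(commands=[[-0.04,0.0033,-0.034,0,1.1,0],[-0.08,0.0066,-0.068,0,2.2,0],[-0.12,0.01,-0.102,0,3.2,0],[-0.161,0.013,-0.136,0,4.3,0],[-0.201,0.017,-0.1705,0,5.4,0]])

```text
clock: 1.4
eef_pos: [0.4841, -0.1649, 0.1998]
tool_rot: [-0.016, 0.016, -0.707, 0.707]
force: [0.8, -0.2, -0.2]
width: 0.0507
```

Request:
apply_moves(commands=[[0,0,0,0,0,0],[0,0,0,0,0,0]])

```text
clock: 1.65
eef_pos: [0.4826, -0.1665, 0.1996]
tool_rot: [-0.016, 0.017, -0.707, 0.707]
force: [0.4, -0.1, 1.0]
width: 0.05
```

```bash
python3 -c "
from h import *
print(rel(-.182,-.156,.033,-90)); print(pose()[0])
p,d=ctrl.camera('top');cv2.imwrite('pics/t1.png',p)"
```

```text
[-9.000e-01  1.666e+02 -9.000e-01 -0.000e+00  1.000e-01  1.000e-01]
[ 0.48256436 -0.1664973   0.19963783]
```

View pics/t1.png

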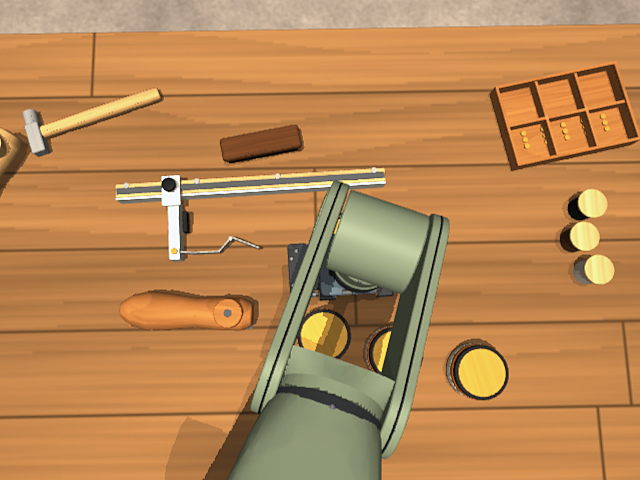

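The arm now hides the jar from the top camera; the two look-alikes at (324,334) and (385,350) are below and clear. I'll descend behind the jar.

Request:
apply_moves(commands=[[-0.001,0.04,-0.001,0,0,0],[-0.001,0.08,-0.001,0,0,0],[-0.001,0.12,-0.001,0,0,0],[-0.001,0.15,-0.001,0,0,0],[-0.001,0.1665,-0.001,0,0,0]])

```text
clock: 2.33
eef_pos: [0.4823, -0.1665, 0.0321]
tool_rot: [0.015, -0.016, 0.707, -0.707]
force: [0.2, -0.0, 0.6]
width: 0.0502
```

Request:
apply_moves(commands=[[0,0,0,0,0,0],[0,0,0,0,0,0]])

```text
clock: 2.58
eef_pos: [0.4843, -0.1663, 0.0343]
tool_rot: [-0.016, 0.015, -0.707, 0.707]
force: [0.5, 0.6, 0.3]
width: 0.0501
```

```bash
python3 -c "
from h import *
p,r,s=pose(); print(p,w2r([p]),s['force'])
for n in ['wrist','scene']:
  q,d=ctrl.camera(n);cv2.imwrite('pics/%s2.png'%n,q)"
```

```text
[ 0.48427    -0.16629198  0.03428971] [[-0.18092371 -0.15674385]] [0.54399979 0.58167559 0.28879484]
```

View pics/wrist2.png

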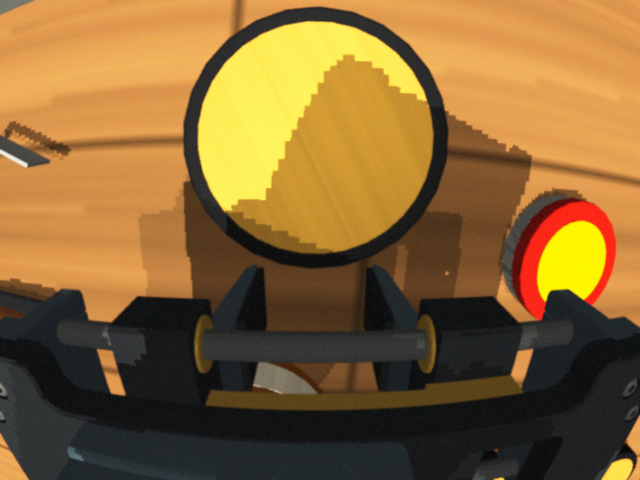

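View pics/scene2.png

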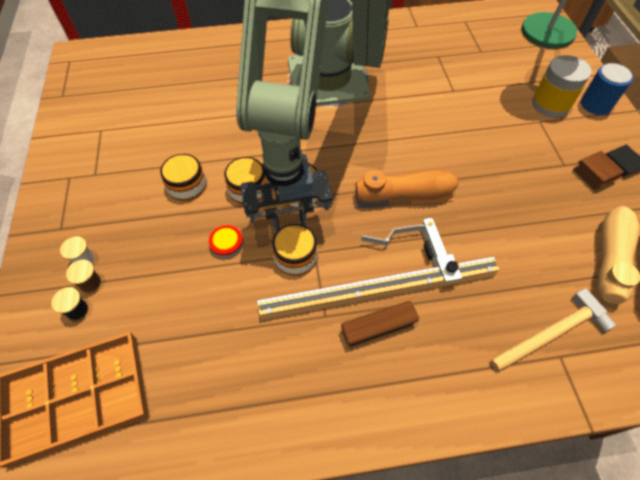

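The wrist view shows the jar lid centred at (316,137) between the two open fingers, and the tin is clear at (570,250). I'll push gently towards the rail.

Request:
apply_moves(commands=[[-0.007,0,0,0,0,0],[-0.014,0,0,0,0,0],[-0.02,0,0,0,0,0],[-0.024,0,0,0,0,0],[-0.028,0,0,0,0,0]])

```text
clock: 3.3
eef_pos: [0.5115, -0.1639, 0.0332]
tool_rot: [0.016, -0.017, 0.707, -0.707]
force: [-2.2, -0.3, 1.5]
width: 0.0503
```

Request:
apply_moves(commands=[[-0.006,0,0,0,0,0],[-0.012,0,0,0,0,0],[-0.018,0,0,0,0,0],[-0.024,0,0,0,0,0],[-0.03,0,0,0,0,0]])

```text
clock: 3.92
eef_pos: [0.5424, -0.1626, 0.0333]
tool_rot: [-0.016, 0.016, -0.707, 0.707]
force: [-1.7, -0.2, -1.1]
width: 0.0502
```

Request:
apply_moves(commands=[[-0.002,0,0,0,0,0],[-0.004,0,0,0,0,0],[-0.006,0,0,0,0,0],[-0.008,0,0,0,0,0],[-0.01,0,0,0,0,0]])

```text
clock: 4.55
eef_pos: [0.5521, -0.1622, 0.0334]
tool_rot: [-0.016, 0.016, -0.707, 0.707]
force: [-1.1, -0.8, -0.7]
width: 0.0506
```

```bash
python3 -c "
from h import *
p,r,s=pose(); print(p,w2r([p]),s['force'])
for n in ['wrist','scene']:
  q,d=ctrl.camera(n);cv2.imwrite('pics/%s3.png'%n,q)"
```

```text
[ 0.55208131 -0.1621731   0.03344738] [[-0.11299477 -0.15574535]] [-1.14477589 -0.84037921 -0.68993957]
```

View pics/wrist3.png

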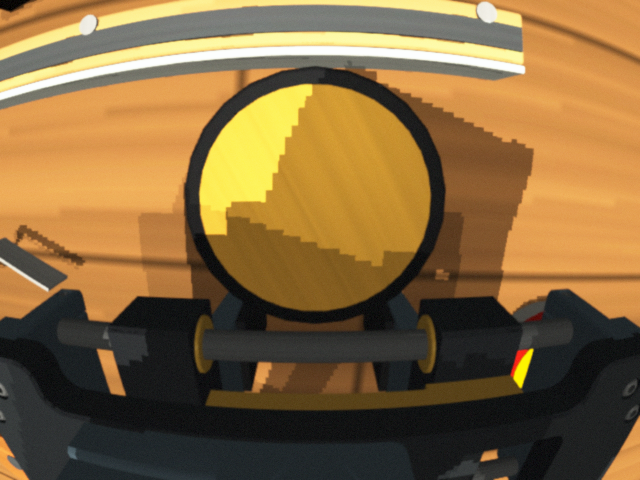

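The jar is cradled with its lid at (315,195), still about 8 mm short of the rail's face line (row 68). I'll ease it in by 1 mm per row.

Request:
apply_moves(commands=[[-0.0012,0,0,0,0,0],[-0.0024,0,0,0,0,0],[-0.0036,0,0,0,0,0],[-0.0048,0,0,0,0,0],[-0.006,0,0,0,0,0]])

```text
clock: 5.28
eef_pos: [0.558, -0.1619, 0.0335]
tool_rot: [-0.016, 0.016, -0.707, 0.707]
force: [-1.7, -0.2, 0.2]
width: 0.0499
```

Request:
apply_moves(commands=[[-0.0007,0,0,0,0,0],[-0.0014,0,0,0,0,0]])

```text
clock: 5.52
eef_pos: [0.5594, -0.1618, 0.0335]
tool_rot: [-0.016, 0.016, -0.707, 0.707]
force: [-1.9, -0.2, 0.4]
width: 0.05
```

Request:
apply_moves(commands=[[-0.0007,0,0,0,0,0],[-0.0014,0,0,0,0,0]])

```text
clock: 5.78
eef_pos: [0.5608, -0.1618, 0.0335]
tool_rot: [-0.016, 0.016, -0.707, 0.707]
force: [-3.4, -0.3, 0.5]
width: 0.0503
```

Request:
apply_moves(commands=[[-0.0005,0,0,0,0,0],[-0.001,0,0,0,0,0]])

```text
clock: 6.02
eef_pos: [0.5608, -0.1617, 0.0334]
tool_rot: [0.016, -0.017, 0.707, -0.707]
force: [-5.0, -0.7, 2.7]
width: 0.0504
```

```bash
python3 -c "
from h import *
p,r,s=pose(); print(p,w2r([p]),s['force'])
for n in ['wrist']:
  q,d=ctrl.camera(n);cv2.imwrite('pics/%s4.png'%n,q)"
```

```text
[ 0.56080328 -0.16172687  0.03338552] [[-0.10426151 -0.15570038]] [-5.04713507 -0.69917871  2.72430056]
```

View pics/wrist4.png

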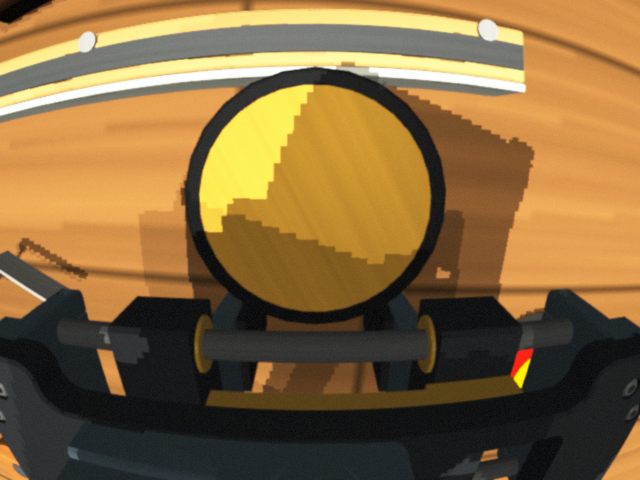

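The TCP stopped and the force rose to 5 N, so the jar is touching the rail (lid rim at (320,70)). I'll back off, lift, and go round behind the jar.

Request:
apply_moves(commands=[[0.006,0,0,0,0,0],[0.018,0,0,0,0,0],[0.02,-0.03,0,0,0,0],[0.02,-0.07,0,0,0,0],[0.02,-0.09,0,0,0,0]], claw=1)

```text
clock: 6.7
eef_pos: [0.5426, -0.163, 0.1258]
tool_rot: [-0.018, 0.015, -0.706, 0.707]
force: [-0.7, -0.0, 0.7]
width: 0.0031
```

Request:
apply_moves(commands=[[0,0,0,0,0,0]])

```text
clock: 6.82
eef_pos: [0.5427, -0.163, 0.1252]
tool_rot: [-0.018, 0.015, -0.706, 0.707]
force: [0.1, -0.3, 0.2]
width: 0.0004
```

```bash
python3 -c "
from h import *
p,r,s=pose(); print(p,w2r([p]),s['joints'])
print(rel(-.065,-.235,.123,200),rel(-.065,-.235,.033,200))
q,d=ctrl.camera('scene');cv2.imwrite('pics/s5.png',q[150:350,150:550])"
```

```text
[ 0.54273998 -0.16301059  0.12516689] [[-0.12236472 -0.15615271]] [-3.12123894e-01  3.93158203e-01  1.74432444e+00  1.14253438e-04
  9.99174372e-01  1.21242883e+00]
[-57.3   2.6  78.9  -0.2 -70.   -0.2] [-56.9  92.6  78.7  -0.2 -70.   -0.2]
```

View pics/s5.png

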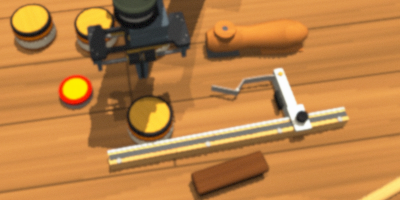

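Request:
apply_moves(commands=[[-0.008,0,0.011,0,-10,0],[-0.016,0,0.022,0,-20,0],[-0.025,0,0.034,0,-30,0],[-0.033,0,0.045,0,-40,0],[-0.041,0,0.056,0,-50,0]])

```text
clock: 7.5
eef_pos: [0.5847, -0.2167, 0.1214]
tool_rot: [0.315, -0.316, 0.634, -0.632]
force: [-1.2, 0.2, -0.3]
width: 0.0006
```

Request:
apply_moves(commands=[[0,0,0,0,0,0]])

```text
clock: 7.62
eef_pos: [0.5849, -0.2169, 0.1216]
tool_rot: [0.312, -0.313, 0.635, -0.634]
force: [-0.4, -0.8, -0.5]
width: 0.0006
```

```bash
python3 -c "
from h import *
p,r,s=pose(); print(p,w2r([p]))
print(rel(-.065,-.235,.123,200),rel(-.065,-.235,.033,200))"
```

```text
[ 0.58488914 -0.21689161  0.12159304] [[-0.08273599 -0.21191363]]
[  6.2  -1.5  28.4   0.1 -20.1   0. ] [  6.2  88.5  28.6   0.1 -20.1   0. ]
```

Request:
apply_moves(commands=[[0.003,0,0.014,0,-10,0],[0.006,0,0.0285,0,-20,0],[0.006,0.03,0.0285,0,-20,0],[0.006,0.065,0.0285,0,-20,0],[0.006,0.0885,0.0285,0,-20,0]])

```text
clock: 8.25
eef_pos: [0.6026, -0.2376, 0.0323]
tool_rot: [0.417, -0.419, 0.572, -0.569]
force: [-0.1, 0.2, -1.1]
width: 0.0005
```

Request:
apply_moves(commands=[[0,0,0,0,0,0],[0,0,0,0,0,0]])

```text
clock: 8.5
eef_pos: [0.6046, -0.2387, 0.0355]
tool_rot: [-0.419, 0.418, -0.57, 0.57]
force: [0.9, -0.6, 0.5]
width: 0.0007
```

```bash
python3 -c "
from h import *
p,r,s=pose(); print(p,w2r([p]),s['force'])
print(rel(-.065,-.217,.033,200),rel(-.065,.010,.033,200))
q,d=ctrl.camera('wrist');cv2.imwrite('pics/w6.png',q)
q,d=ctrl.camera('scene');cv2.imwrite('pics/s6.png',q)"
```

```text
[ 0.60462425 -0.23865358  0.03552079] [[-0.06402171 -0.23455946]] [ 0.86773393 -0.63305506  0.54709332]
[-16.2   2.5  -6.9  -0.   -0.    0. ] [-229.4    2.4  -84.7   -0.    -0.     0. ]
```

View pics/w6.png

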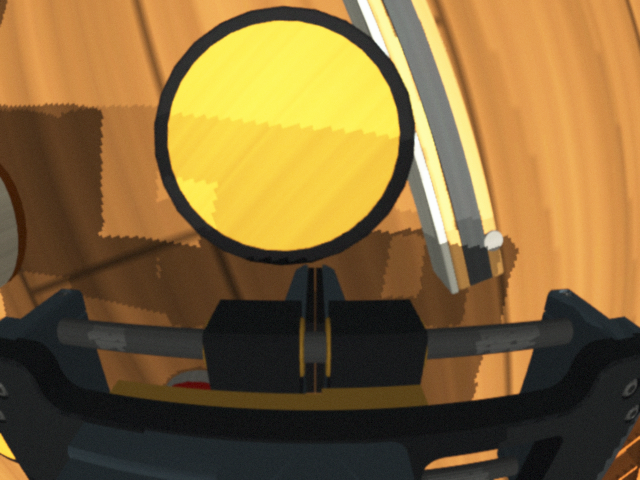

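View pics/s6.png

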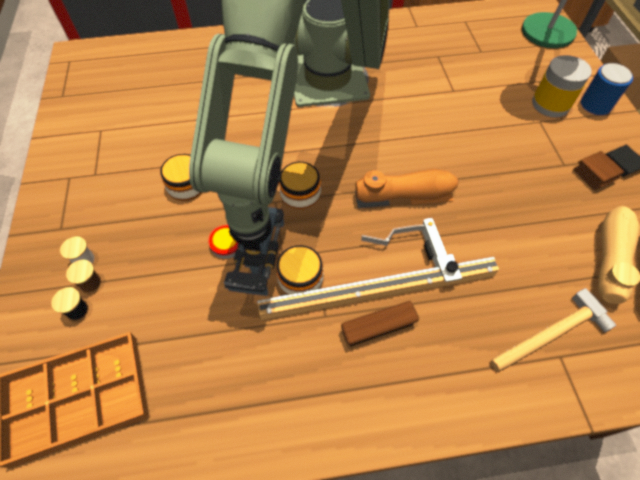

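```bash
cat >> h.py <<'E'
def wray(uv,z,p,r):
    c=ctrl.get_calibration('wrist'); f=240/np.tan(np.radians(c['fov_y'])/2)
    uv=np.atleast_2d(uv).astype(float); dx=uv[:,0]-c['cx']; dy=-(uv[:,1]-c['cy']); rr=np.hypot(dx,dy)
    th=rr/f; k=np.sin(th)/np.maximum(rr,1e-9); ray=np.stack([dx*k,dy*k,-np.cos(th)],-1)
    T=np.array(c['T_tool_cam']); o=r.apply(T[:3,3])+p; ray=r.apply(ray@T[:3,:3].T)
    return o+ray*((z-o[2])/ray[:,2])[:,None]
def jar(img,p,r,z=.062):
    h=cv2.cvtColor(img,cv2.COLOR_BGR2HSV); m=cv2.inRange(h,(20,120,120),(32,255,255)); m[285:]=0
    n,l,st,ce=cv2.connectedComponentsWithStats(m); i=1+np.argmax(st[1:,4])
    cs,_=cv2.findContours((l==i).astype(np.uint8),0,1); c=cv2.convexHull(max(cs,key=cv2.contourArea))[:,0]
    q=w2r(wray(c,z,p,r)).astype(np.float32); return cv2.fitEllipse(q*1000)
E
python3 - <<'E'
from h import *
p,r,s=pose(); q=cv2.imread('pics/w6.png'); print(jar(q,p,r))
print(w2r(wray([(284,136),(443,270),(300,268),(330,268)],.062,p,r)))
print('rail edge',w2r(wray([(456,292),(421,180)],.032,p,r)))
E
```

```text
((-48.28384017944336, -156.7060546875), (80.46357727050781, 80.58563995361328), 124.78609466552734)
[[-0.04713915 -0.1576019 ]
 [-0.00839685 -0.22296202]
 [-0.05851258 -0.20328766]
 [-0.0483277  -0.20701531]]
rail edge [[ 0.00244989 -0.25170858]
 [-0.00041438 -0.19391809]]
```

Request:
apply_moves(commands=[[-0.006,0.002,-0.003,0,0,0],[-0.011,0.002,-0.005,0,0,0],[-0.015,0.002,-0.0065,0,0,0],[-0.019,0.002,-0.0078,0,0,0],[-0.023,0.002,-0.0092,0,0,0]])

```text
clock: 9.22
eef_pos: [0.6018, -0.2148, 0.0332]
tool_rot: [-0.418, 0.42, -0.569, 0.57]
force: [-3.0, -4.1, 2.1]
width: 0.0005
```

Request:
apply_moves(commands=[[-0.0047,0,-0.0017,0,0,0],[-0.0094,0,-0.0034,0,0,0],[-0.0141,0,-0.0051,0,0,0],[-0.0188,0,-0.0069,0,0,0],[-0.0235,0,-0.0086,0,0,0]])

```text
clock: 9.85
eef_pos: [0.6005, -0.1898, 0.0332]
tool_rot: [-0.418, 0.42, -0.569, 0.57]
force: [-3.0, -4.6, 2.0]
width: 0.0004
```

```bash
python3 -c "
from h import *
p,r,s=pose(); print(p,w2r([p]),s['force'])
q,d=ctrl.camera('wrist');cv2.imwrite('pics/w7.png',q); print(jar(q,p,r)[:2]);print(rel(-.065,.010,.033,200))"
```

```text
[ 0.60052549 -0.18981946  0.03321634] [[-0.06587215 -0.18558858]] [-2.95090867 -4.56291899  2.00805276]
((-48.52291488647461, -122.77558898925781), (78.77971649169922, 80.1067123413086))
[-1.834e+02  0.000e+00 -6.570e+01  1.000e-01  0.000e+00  1.000e-01]
```

View pics/w7.png

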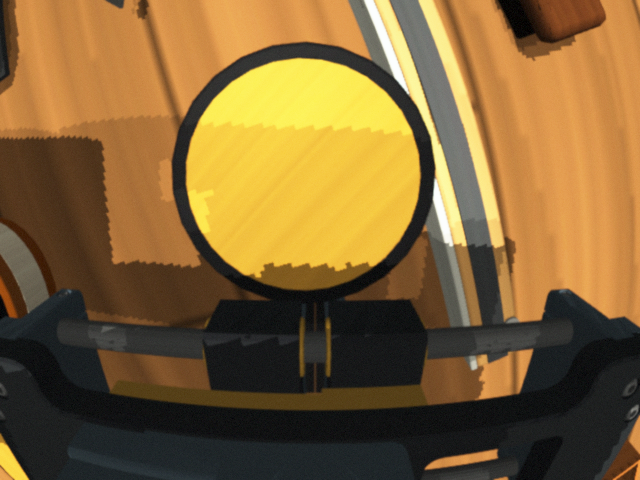

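The jar tracks the rail at x = -48.5 mm, with about 3 N into the rail. I'll continue at an even pace.

Request:
apply_moves(commands=[[-0.0066,0,-0.0023,0,0,0],[-0.0132,0,-0.0046,0,0,0],[-0.0198,0,-0.007,0,0,0],[-0.0264,0,-0.0094,0,0,0],[-0.033,0,-0.0118,0,0,0]])

```text
clock: 10.52
eef_pos: [0.599, -0.1547, 0.0331]
tool_rot: [-0.418, 0.42, -0.569, 0.57]
force: [-3.4, -5.7, 2.9]
width: 0.0006
```

Request:
apply_moves(commands=[[-0.0066,0,-0.0024,0,0,0],[-0.0132,0,-0.0048,0,0,0],[-0.0198,0,-0.0072,0,0,0],[-0.0264,0,-0.0096,0,0,0],[-0.033,0,-0.012,0,0,0]])

```text
clock: 11.15
eef_pos: [0.5974, -0.1196, 0.0331]
tool_rot: [-0.418, 0.42, -0.57, 0.57]
force: [-3.6, -6.0, 3.0]
width: 0.0007
```

Request:
apply_moves(commands=[[-0.0066,0,-0.0024,0,0,0],[-0.0132,0,-0.0048,0,0,0],[-0.0198,0,-0.0072,0,0,0],[-0.0264,0,-0.0096,0,0,0],[-0.033,0,-0.012,0,0,0]])

```text
clock: 11.78
eef_pos: [0.5957, -0.0845, 0.0331]
tool_rot: [-0.418, 0.42, -0.57, 0.57]
force: [-3.9, -5.8, 3.2]
width: 0.0003
```

```bash
python3 -c "
from h import *
p,r,s=pose(); print(p,w2r([p]),s['force'])
q,d=ctrl.camera('wrist');cv2.imwrite('pics/w8.png',q); print(jar(q,p,r)[:2]);print(rel(-.065,.010,.033,200))"
```

```text
[ 0.59573514 -0.08449127  0.03313796] [[-0.06581746 -0.08015153]] [-3.88888324 -5.76992264  3.20214125]
((-48.65462112426758, -17.630081176757812), (79.70641326904297, 79.756591796875))
[-84.    0.1 -29.8   0.1   0.    0. ]
```

View pics/w8.png

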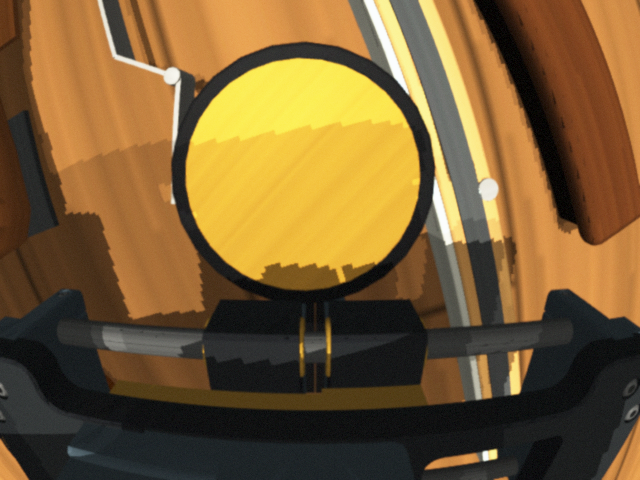

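The jar is at y = -18 mm, just before the mouth, with the nose roller at (173,76). I'll go slower from here.

Request:
apply_moves(commands=[[-0.0038,0,-0.0014,0,0,0],[-0.0076,0,-0.0027,0,0,0],[-0.0113,0,-0.004,0,0,0],[-0.015,0,-0.0054,0,0,0],[-0.0188,0,-0.0068,0,0,0]])

```text
clock: 12.45
eef_pos: [0.5947, -0.065, 0.033]
tool_rot: [-0.418, 0.42, -0.569, 0.57]
force: [-4.7, -7.8, 3.2]
width: 0.0003
```

Request:
apply_moves(commands=[[-0.0028,0,-0.001,0,0,0],[-0.0056,0,-0.002,0,0,0],[-0.0084,0,-0.003,0,0,0],[-0.0113,0,-0.004,0,0,0],[-0.0141,0,-0.0051,0,0,0]])

```text
clock: 13.08
eef_pos: [0.5925, -0.0515, 0.0331]
tool_rot: [-0.417, 0.422, -0.569, 0.569]
force: [-7.6, -12.1, 6.8]
width: 0.0003
```

```bash
python3 -c "
from h import *
p,r,s=pose(); print(p,w2r([p]),s['force'])
q,d=ctrl.camera('wrist');cv2.imwrite('pics/w9.png',q); print(jar(q,p,r)[:2]);print(rel(-.065,.010,.033,200))"
```

```text
[ 0.59245694 -0.05146888  0.03305034] [[-0.06757477 -0.04701339]] [ -7.62269746 -12.08486451   6.75947864]
((-48.5901985168457, 14.83871841430664), (79.22611236572266, 80.05107116699219))
[-54.2  -0.1 -16.8   0.2   0.1   0.3]
```

View pics/w9.png

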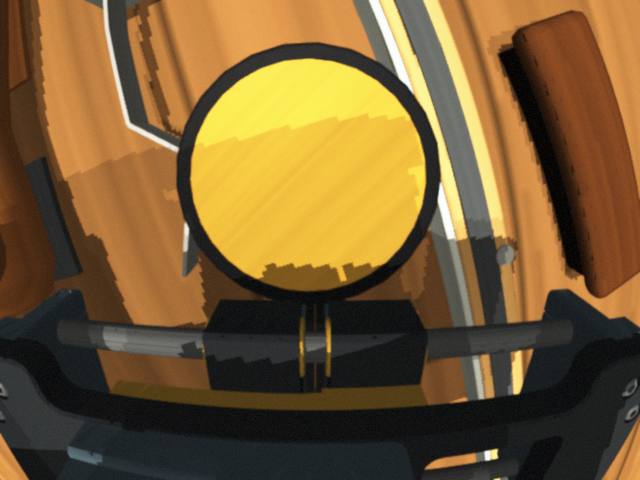

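Request:
apply_moves(commands=[[-0.0019,-0.0002,-0.0007,0,0,0],[-0.0038,-0.0004,-0.0014,0,0,0],[-0.0057,-0.0005,-0.0021,0,0,0],[-0.0076,-0.0005,-0.0027,0,0,0],[-0.0094,-0.0005,-0.0034,0,0,0]])

```text
clock: 13.75
eef_pos: [0.59, -0.0419, 0.033]
tool_rot: [0.416, -0.423, 0.57, -0.568]
force: [-11.5, -13.1, 6.8]
width: 0.0001
```

Request:
apply_moves(commands=[[-0.0019,0,-0.0007,0,0,0],[-0.0038,0,-0.0014,0,0,0],[-0.0057,0,-0.0021,0,0,0],[-0.0076,0,-0.0027,0,0,0],[-0.0094,0,-0.0034,0,0,0]])

```text
clock: 14.38
eef_pos: [0.5891, -0.0321, 0.033]
tool_rot: [0.415, -0.424, 0.57, -0.568]
force: [-11.6, -12.9, 7.4]
width: 0.0007
```

```bash
python3 -c "
from h import *
p,r,s=pose(); print(p,w2r([p]),s['force'])
q,d=ctrl.camera('wrist');cv2.imwrite('pics/w10.png',q); print(jar(q,p,r)[:2]);print(rel(-.065,.010,.033,200))"
```

```text
[ 0.58908097 -0.03207864  0.03300907] [[-0.07005617 -0.0274885 ]] [-11.60537651 -12.93610278   7.3545838 ]
((-48.49732971191406, 33.52302551269531), (78.7249526977539, 80.2117919921875))
[-36.5  -0.3  -8.1   0.5   0.1   0.4]
```

View pics/w10.png

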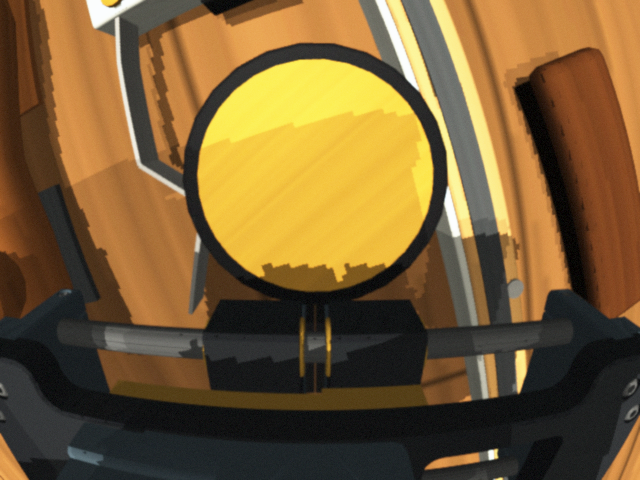

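The jar's widest part is just reaching the nose. Jar x is still -48.5 mm and the load is steady at about 17 N. I'll carry on carefully.

Request:
apply_moves(commands=[[-0.0019,-0.0003,-0.0007,0,0,0],[-0.0038,-0.0006,-0.0014,0,0,0],[-0.0057,-0.0006,-0.0021,0,0,0],[-0.0076,-0.0006,-0.0027,0,0,0],[-0.0094,-0.0006,-0.0034,0,0,0]])

```text
clock: 15.05
eef_pos: [0.5885, -0.0213, 0.0329]
tool_rot: [0.415, -0.423, 0.571, -0.568]
force: [-9.9, -11.7, 3.3]
width: 0.0002
```

```bash
python3 -c "
from h import *
p,r,s=pose(); print(p,w2r([p]),s['force'])
q,d=ctrl.camera('wrist');cv2.imwrite('pics/w11.png',q); print(jar(q,p,r)[:2]);print(rel(-.065,.010,.033,200))"
```

```text
[ 0.58853977 -0.02133142  0.03292324] [[-0.07010295 -0.01672776]] [ -9.88624679 -11.73884427   3.29004788]
((-48.49762725830078, 44.20330810546875), (79.03665161132812, 80.31002044677734))
[-26.6  -0.2  -4.2   0.6   0.1   0.4]
```

View pics/w11.png

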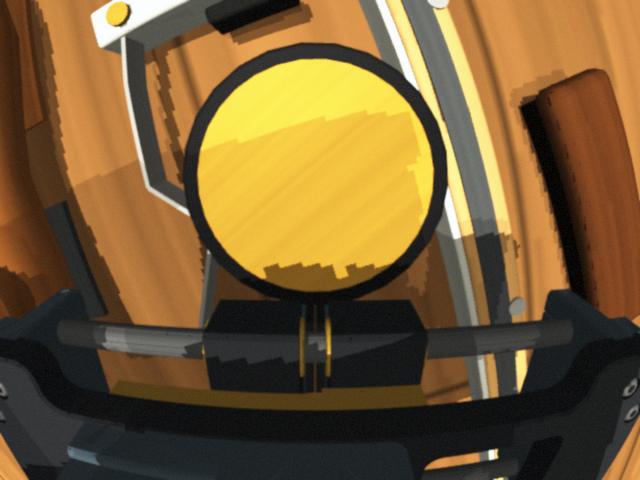

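The nose is past and the force is falling, with the jar at y = 44. The bumper is at about (260,10). About 27 mm to go.

Request:
apply_moves(commands=[[-0.0019,-0.0003,-0.0007,0,0,0],[-0.0038,-0.0003,-0.0014,0,0,0],[-0.0057,-0.0003,-0.0021,0,0,0],[-0.0076,-0.0003,-0.0027,0,0,0],[-0.0094,-0.0003,-0.0034,0,0,0]])

```text
clock: 15.72
eef_pos: [0.5882, -0.0108, 0.033]
tool_rot: [0.415, -0.423, 0.571, -0.568]
force: [-9.8, -9.3, 2.4]
width: 0.0006
```

Request:
apply_moves(commands=[[-0.0014,0,-0.0005,0,0,0],[-0.0028,0,-0.001,0,0,0],[-0.0042,0,-0.0015,0,0,0],[-0.0056,0,-0.002,0,0,0],[-0.007,0,-0.0025,0,0,0]])

```text
clock: 16.35
eef_pos: [0.588, -0.0032, 0.0329]
tool_rot: [0.415, -0.423, 0.571, -0.568]
force: [-8.4, -7.8, 1.8]
width: 0.001
```

```bash
python3 -c "
from h import *
p,r,s=pose(); print(p,w2r([p]),s['force'])
q,d=ctrl.camera('wrist');cv2.imwrite('pics/w12.png',q); print(jar(q,p,r)[:2]);print(rel(-.065,.010,.033,200))"
```

```text
[ 0.58799058 -0.00318322  0.03293948] [[-0.06981762  0.0014265 ]] [-8.41327387 -7.84785852  1.83591849]
((-48.45354461669922, 62.62929153442383), (78.66022491455078, 80.47212219238281))
[-9.2 -0.   1.3  0.5  0.1  0.3]
```

View pics/w12.png

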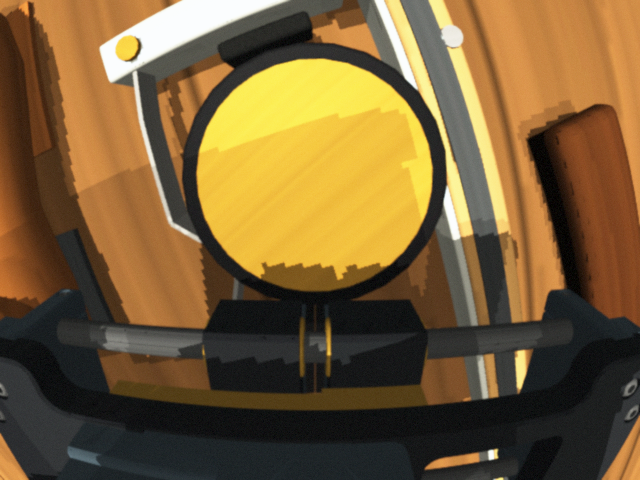

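Request:
apply_moves(commands=[[-0.0012,0,-0.0004,0,0,0],[-0.0024,0,-0.0008,0,0,0],[-0.0036,0,-0.0013,0,0,0],[-0.0047,0,-0.0017,0,0,0]])

```text
clock: 16.9
eef_pos: [0.5885, 0.0024, 0.0329]
tool_rot: [0.416, -0.422, 0.571, -0.568]
force: [-7.3, -6.5, 1.2]
width: 0.0004
```

Request:
apply_moves(commands=[[-0.0009,0,-0.0003,0,0,0],[-0.0019,0,-0.0007,0,0,0]])

```text
clock: 17.15
eef_pos: [0.5884, 0.0044, 0.0329]
tool_rot: [0.416, -0.422, 0.571, -0.568]
force: [-6.7, -5.7, 0.8]
width: 0.0003
```

Request:
apply_moves(commands=[[-0.0009,0,-0.0003,0,0,0],[-0.0019,0,-0.0007,0,0,0]])

```text
clock: 17.4
eef_pos: [0.5883, 0.0059, 0.033]
tool_rot: [0.416, -0.423, 0.571, -0.568]
force: [-6.8, -8.9, 2.0]
width: 0.0008
```

```bash
python3 -c "
from h import *
p,r,s=pose(); print(p,w2r([p]),s['force'])
q,d=ctrl.camera('wrist');cv2.imwrite('pics/w13.png',q); print(jar(q,p,r)[:2]);print(rel(-.065,.010,.033,200))"
```

```text
[0.58833347 0.00589764 0.033006  ] [[-0.06905781  0.01048202]] [-6.82478784 -8.91678817  1.99916378]
((-48.488731384277344, 71.86508178710938), (78.99166870117188, 80.34907531738281))
[-0.9 -0.1  4.   0.5  0.1  0.3]
```

View pics/w13.png

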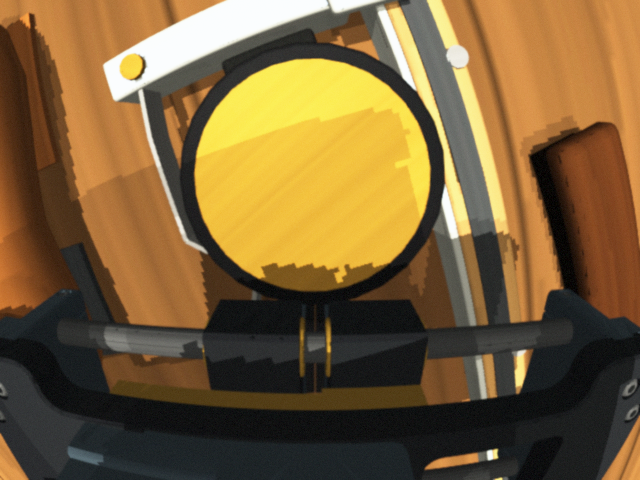

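The y force rose from 5.7 to 8.9 N with the jar at y = 71.9, so it has met the bumper. I'll press about 2 mm more into it, well short of bottoming.

Request:
apply_moves(commands=[[-0.0007,0,-0.0003,0,0,0],[-0.0014,0,-0.0005,0,0,0]])

```text
clock: 17.7
eef_pos: [0.5883, 0.0067, 0.0331]
tool_rot: [0.416, -0.423, 0.57, -0.568]
force: [-7.5, -11.2, 1.7]
width: 0.0004
```

Request:
apply_moves(commands=[[-0.0005,0,-0.0002,0,0,0],[-0.001,0,-0.0004,0,0,0]])

```text
clock: 17.95
eef_pos: [0.5882, 0.0074, 0.0331]
tool_rot: [0.416, -0.423, 0.57, -0.569]
force: [-7.2, -10.7, 2.0]
width: 0.0004
```

```bash
python3 -c "
from h import *
p,r,s=pose(); print(p,w2r([p]),s['force'])
q,d=ctrl.camera('wrist');cv2.imwrite('pics/w14.png',q); print(jar(q,p,r)[:2])"
```

```text
[0.58822461 0.00735942 0.03313586] [[-0.06909939  0.01194725]] [ -7.16095779 -10.74340127   1.96432464]
((-48.49993896484375, 73.35091400146484), (78.78704071044922, 80.4301986694336))
```

Request:
apply_moves(commands=[[0.001,0,0.0004,0,0,0],[0.0025,0,0.0009,0,0,0],[0.005,0,0.0018,0,0,0],[0.01,0,0.0036,0,0,0],[0.018,0,0.0065,0,0,0]])

```text
clock: 18.62
eef_pos: [0.5939, -0.0091, 0.0346]
tool_rot: [-0.419, 0.419, -0.569, 0.57]
force: [0.0, 0.4, 0.0]
width: 0.0003
```

```bash
python3 -c "
from h import *
p,r,s=pose(); print(p,w2r([p]),s['force'])
q,d=ctrl.camera('wrist');cv2.imwrite('pics/w15.png',q); print(jar(q,p,r)[:2])"
```

```text
[ 0.59391163 -0.00908973  0.03459348] [[-0.06417424 -0.00474584]] [0.04894508 0.44663275 0.04790836]
((-48.7791633605957, 71.79119873046875), (80.00119018554688, 80.0616226196289))
```

View pics/w15.png

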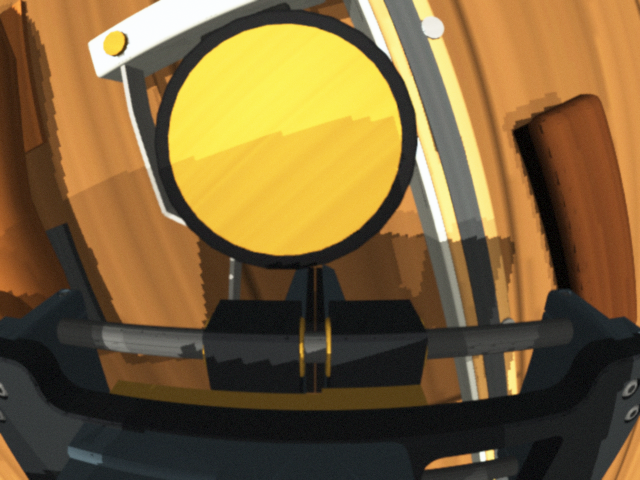

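The arm is closed behind the jar's widest part at (180,215), the jar is free of the fingers at (-48.8, 71.8), and the tool reads no force. I'll lift clear and check from above.

Request:
apply_moves(commands=[[0.006,0,0.002,0,0,0],[0.006,-0.03,0.002,0,0,0],[0.006,-0.08,0.002,0,0,0],[0.006,-0.13,0.002,0,0,0],[0.006,-0.18,0.002,0,0,0]])

```text
clock: 19.3
eef_pos: [0.5932, -0.0156, 0.216]
tool_rot: [-0.419, 0.419, -0.57, 0.57]
force: [0.4, -0.2, 0.1]
width: 0.0003
```

Request:
apply_moves(commands=[[0.05,0,0.02,0,0,0],[0.1,0,0.04,0,0,0],[0.15,0,0.06,0,0,0],[0.2,0,0.08,0,0,0],[0.2,0,0.08,0,0,0]])

```text
clock: 19.92
eef_pos: [0.6098, -0.2341, 0.2138]
tool_rot: [-0.417, 0.418, -0.57, 0.571]
force: [0.2, 0.4, 0.1]
width: 0.0004
```

```bash
python3 - <<'E'
from h import *
for n in ('top','scene'):
    q,d=ctrl.camera(n);cv2.imwrite('pics/%s16.png'%n,q)
    if n=='top':
        cv2.imwrite('pics/crop16.png',cv2.resize(q[150:330,100:450],None,fx=2.28,fy=2.28,interpolation=cv2.INTER_CUBIC))
        P=pts('top',d); m=((P[...,2]>.054)&(P[...,2]<.072)&(d>0)).astype(np.uint8); m[285:]=0; m[:,:190]=0; m[:,300:]=0
        c=max(cv2.findContours(m,0,1)[0],key=cv2.contourArea);(u,v),r=cv2.minEnclosingCircle(c)
        print('jar',u,v,r,w2r(ray('top',[(u,v)],.062)),'lid z range',np.percentile(P[...,2][m>0],[5,50,95]))
        h=cv2.cvtColor(q,cv2.COLOR_BGR2HSV); mm=cv2.inRange(h,(0,180,150),(12,255,255)); mm[:230]=0;mm[300:]=0;mm[:,:390]=0;mm[:,450:]=0
        if mm.any(): print('tin',cv2.minEnclosingCircle(cv2.findNonZero(mm)))
        print('diff last', np.abs(q[285:335,110:262].astype(int)-cv2.imread('pics/top0.png')[285:335,110:262]).mean(),
              'brush', np.abs(q[115:165,215:305].astype(int)-cv2.imread('pics/top0.png')[115:165,215:305]).mean())
print(ctrl.state()['clock'])
E
```

```text
jar 210.28787231445312 216.0 25.975461959838867 [[-0.04809857  0.07160116]] lid z range [0.05895176 0.06219606 0.06519925]
diff last 5.469912280701754 brush 4.882
20.025
```

View pics/crop16.png

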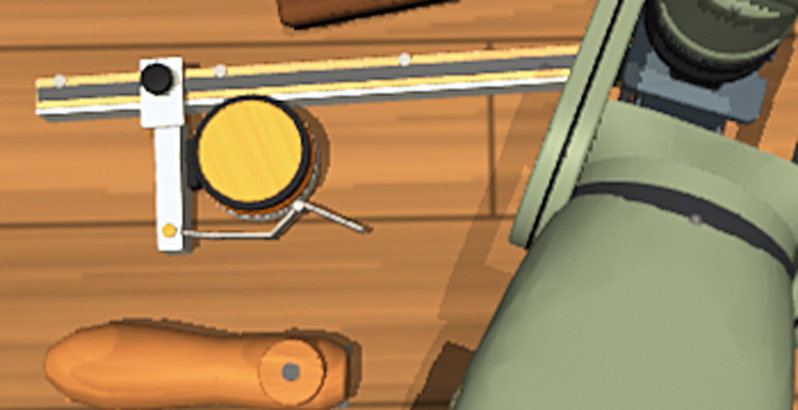

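View pics/scene16.png

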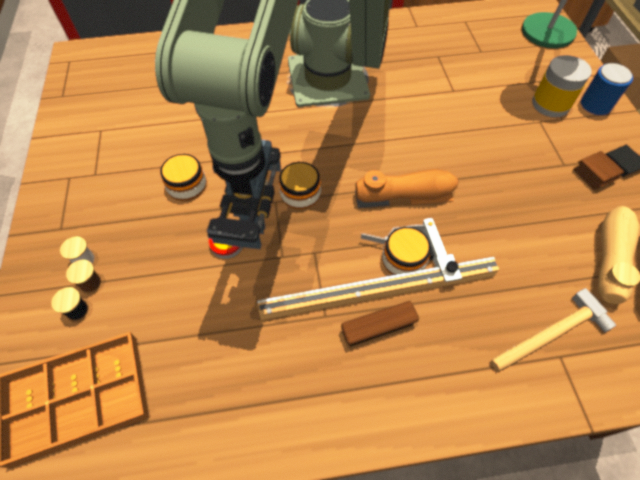

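The top view shows the jar at (-48.1, 71.6) in the rail frame, upright and touching the bumper. The nose at crop (298,205) is behind its widest part. The last and brush are where they started, and the tin is still at scene (225,240). Handing in.

```bash
python3 -c "
from station import ctrl
print(ctrl.finish_job())"
```

```text
the job is handed in; nothing more can be done
None
```

The jar is home in its clip, standing upright against the rail and the bumper, with the sprung arm closed in behind it. I handed the job in at about 20 s of the 64 s allowed.

**What I did:**
- I chose the jar farthest from the base, the one beside the rail.
- I pushed it square onto the rail with the open fingers until contact, at about 5 N.
- I then slid it along the rail with the closed fingers and past the arm. The total tool force peaked at about 19 N in my readings.
- I pressed it about 2 mm into the bumper, backed off and lifted clear.

**Last checks:**
- **Jar:** the top camera puts it at x = -48.1, y = 71.6 mm in the rail frame, with the lid flat at 62 mm. The wrist camera gave -48.8, 71.8 mm, so they agree within 1 mm. In the wrist pictures taken during the slide it stayed at x = -48.5 to -48.7 mm.
- **Clip:** the nose sits behind the jar's widest part. I judged the arm angle only roughly from the picture, at about 0.02 to 0.05 rad.
- **Other things:** the last and the brush match the first pictures apart from a small, even difference. I could check the tin only by eye in the scene view, because the arm hid it from above; it looked unmoved.
- **Robot:** it was touching nothing, and the force reading was near zero.

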